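# Turn a cup blank mouth-up and clamp it

### The arm

A 7-joint arm with a two-finger parallel gripper is mounted at the origin on the work surface. World frame = base frame: x ahead of the robot, y to its left, z up, the work surface at z = 0. Lengths are in mm, angles in rad, forces in N, time in s.
With the tool pointing down it reaches from about 425 to 1025 mm from the base axis. Payload 9.4 kg.
Tool frame: the origin (TCP) lies at the very end of the fingers, on their centre line; the grasp point (between the pads) lies 19 mm behind it; z points along the fingers, y is the line along which they close (so a half turn about z gives the same grasp; the last joint's range is limited). The gripper opens to 93 mm and grips with 3 to 60 N. Pads are 15 mm wide; open, the fingers measure 128 mm over their backs; the gripper's body (75 mm by 188 mm) begins 65 mm behind the grasp point.
Start: joints at [1.174, 0.599, -0.003, 1.599, 0.002, 0.943, -0.08], TCP at [227.913, -688.244, 218.618] pointing down, gripper open.
Joint ranges: [-2.57, 2.57], [-0.35, 1.97], [-1.29, 1.29], [0.11, 2.56], [-1.05, 4.19], [0.11, 1.86], [-2.63, 2.63]. Speed limits (rad/s): [2.22, 2.22, 3.01, 3.01, 3.14, 3.14, 3.14].

### API

Orientations are given as a unit quaternion [w, x, y, z].
In Python, from cell import sense, read_camera, calibration, sign_off gives the robot as it stands. The module is installed in compiled form; this text tells all that it offers.
- The arm moves only by the tool carry_out, never from a script. Its arguments are lists of equal length, an entry for each row: "fingers": the opening, from -1 (shut) to 1 (fully open), so that 0 is half open; "translation": the shift along the tool's x, y, z in cm, a list of three; "dr": the turn, a rotation vector about the tool's x, y, z in degrees, a list of three. In form: {"fingers": [fingers, ...], "translation": [[tx, ty, tz], ...], "dr": [[ax, ay, az], ...]}. A call has 1 to 5 rows; each row is the pose to reach, as a shift and turn from the pose commanded when the call began, along the tool's axes at that moment; what a row does not reach only later rows make up. A row lasts 1/8 s, in which the tool goes at most 62.5 mm and 10.7 degrees, less where a joint would pass 70% of its speed; a pose out of reach is approached as far as the arm can. A call with a gripper value outside its range is refused whole. The fingers move at their own pace and stop on an object; the grip force is fixed at half the most. Time passes only in rows, so rows that repeat a pose let the fingers close. It gives the time, the measured TCP pose, the force, the opening and the grip force at its end, in the units of the state.
- sense(): the state, without advancing time (a new reading comes with each control period).
- read_camera(name): name is "scene" or "top" or "wrist"; returns the picture (420x560x3 uint8, red, green, blue); there is no depth.
- calibration(name): a dict with "fx", "fy", "cx", "cy" (pixels), "R" (3x3) and "t" (3): a world point X has camera coordinates R X + t; the wrist camera has in their place "hand_eye" (4x4, takes a point from camera to tool coordinates, whose origin is the TCP and whose axes are the flange's). Camera axes: x right, y down, z forward; pixel columns grow to the right and rows downward; lengths in mm; the calibration is good to about 2 mm. A picture is of the moment at which its call begins: read the wrist's pose just before it. calibration takes no time and is no camera call.
- sign_off(): hands the job in; it is judged then, once.
The state is a dict: "time": time; "q": joint angles; "joint_velocities": joint speeds; "joint_torque": joint torques, N m; "eef_pos": TCP position; "eef_rot": TCP orientation; "wrist_force": force on the tool from outside, world axes, zero at the start; "torque": the same for the moment, N m; "opening": opening from 0.0 (shut) to 1.0 (fully open); "grip_force": force on a finger pad.
Only numpy, scipy, OpenCV 4.12 (cv2) and the standard library are available. Lean on these libraries where they do the work, as an engineer would, in place of code of your own. Each camera call takes 0.05 s, during which the arm holds its last target. There are 200 camera calls.

### The job

The eight-sided aluminium cup has been left mouth-down on the bench. Turn it over and set it down gently, mouth-up, on the bed of the slide-jaw fixture between its two jaws; then slide the jaw with the red lug up until the cup is held snugly, flat sides against both jaws. Do not disturb the hub, the bearing ring, the chip brush or the oil can.

Things in the scene. Friction and masses are not known exactly. Their poses are not given: they have to be found in the camera images.
- cup: Aluminium cup, octagonal outside, 60 mm across flats (flats 25 mm wide), 70 mm high, wall 7 mm, base 10 mm thick, red disc on its inner floor, about 0.28 kg. Origin at the centre of its open mouth; z points from mouth to closed base (up: mouth-down, down: mouth-up). x, y and their diagonals pass through the middles of flats. Starts mouth-down on the bench; lies on a flat without rolling
- cup_center (a point): middle of the cup, on its axis 35 mm from the mouth, axes as the cup's
- fixture: Grey base plate fixed to the bench, its x from -61 to 153 mm, 90 mm wide in y, top (the bed) 16 mm above the bench. Origin at bench height under the middle of the clamped cup; x points from fixed jaw to sliding jaw. Fixed steel jaw: face at x = -30 mm, body x -56 to -30 mm, 46 mm wide in y, top 28 mm above the bed. The jaws press on facing flats of the cup
- seat (a point): point on the bed (16 mm above the bench) where the middle of the cup's base stands when clamped; axes as the fixture's
- jaw (a joint): sliding jaw, m: 0 to 0.052; its face stands at fixture x = 20 mm + value, so the jaws are 50 mm + value apart; about 0.010 when snug on the cup; starts open. Jaw block 22 mm thick, 46 mm wide, top 28 mm above the bed; stiff, 3.5 N to slide, stays where left
- jaw_lug (a point): red upright lug on the sliding jaw: 16 mm thick along the fixture's x, 30 mm wide in y; this point on its middle, 12 mm below its top, 56.5 mm above the bench; 63 mm behind the jaw's face, 33 mm free between lug and jaw block, a 10 mm high foot plate below; axes as the fixture's
- hub: bystander: steel hub, disc 110 mm across with a 48 mm stub, 45 mm high; origin at its underside
- bearing_ring: bystander: dark steel ring lying flat, 90 mm across, 26 mm high; origin at its underside
- chip_brush: bystander: chip brush lying on the bench along its x, about 250 mm; origin at its underside
- oil_can: bystander: yellow can 70 mm across, 130 mm high; origin at its underside
There are look-alikes about, which are no part of the job. Of the things like the cup, leave any that is blue; of the rest the smaller one is meant.

How it is judged (in metres and radians):
On the way:
1. the cup stands mouth-up on the bed between the open jaws (angle between cup's own z axis and vertical above 3.04 rad and z of cup in the frame of seat between 0.066 and 0.074 m and x of cup in the frame of seat between -0.006 and 0.045 m and y of cup in the frame of seat between -0.02 and 0.02 m and value of joint jaw above 0.0145 m), for 0.2 s.
At the end, for the whole second after the job is handed in: The cup stands mouth-up (within 4 degrees) on the fixture's bed, within 15 mm of the seat point, with the sliding jaw closed on it to within 2.5 mm (jaw value below 0.0125), at rest (angle between cup's own z axis and vertical above 3.07 rad and z of cup in the frame of seat between 0.067 and 0.073 m and horizontal distance between cup and seat below 0.015 m and value of joint jaw below 0.0125 m and linear speed of cup below 0.02 m/s); the robot touches nothing.
It fails at once if the hub, bearing ring, chip brush or oil can is moved more than 25 mm (distance of any of hub, bearing_ring, chip_brush, oil_can from where it was at the start of the episode above 0.025 m).
It fails at once if the cup is dropped or rammed into the fixture (more than 80 N between them while the jaw is still open) (contact force between cup and fixture above 80 N and value of joint jaw above 0.0145 m).
It also fails if it takes over 58 s, if anything falls off the work surface, if the arm or the gripper's body presses on something with over 40 N, if the wrist force passes 120 N, or if a joint passes its speed limit or range.

## Working session

There is one attempt and no reset: what is moved stays moved. The work goes in short steps, Python scripts to look and compute and a tool call to move; the robot and the scene stay as the last step left them, time stands still between calls to the robot, and variables do not carry over. Pictures are saved under pics/ and viewed, at most 10 in all, crops included, and the job is handed in when it is done.

Besides the shell and the picture viewer there is one more tool, called after "Call:" in YAML: its name, and indented under it one key for each argument. carry_out: Moves the arm, as the interface text tells. Its arguments: {"type":"object","properties":{"fingers":{"type":"array","items":{"type":"number"}},"translation":{"type":"array","items":{"type":"array","items":{"type":"number"}}},"dr":{"type":"array","items":{"type":"array","items":{"type":"number"}}}},"required":["fingers","translation","dr"]}

```bash
mkdir -p pics; python3 - <<'E'
from cell import *
import cv2,numpy as np
s=sense();print(s['time'],s['eef_pos'],s['eef_rot'],s['opening'])
for n in ['scene','top']:
    im=read_camera(n);cv2.imwrite(f'pics/{n}0.png',im[:,:,::-1]);c=calibration(n);print(n,c)
print(calibration('wrist'))
E
```

```text
0.0 [ 227.74811312 -687.80884984  217.73695195] [-7.45609561e-04  9.87238937e-01  1.59244098e-01 -2.05976108e-04] 1.0013058526465657
scene {'fx': 455.1148307164537, 'fy': 455.1148307164537, 'cx': 276.5900849763265, 'cy': 205.99984118546567, 'R': array([[ 0.87537437,  0.48339653,  0.00689253],
       [ 0.29250589, -0.51823478, -0.80366225],
       [-0.3849156 ,  0.70552144, -0.59504578]]), 't': array([-457.44502928,  -69.55371984, 1463.43589695])}
top {'fx': 493.547438033159, 'fy': 493.547438033159, 'cx': 280.1777483396707, 'cy': 209.31598964319252, 'R': array([[ 0.00153495, -0.99982338,  0.01873086],
       [-0.98261423, -0.00498544, -0.18559206],
       [ 0.18565266, -0.01812034, -0.98244834]]), 't': array([  -1.73835004,  505.72003728, 1320.91921681])}
{'fx': 371.9695552165363, 'fy': 371.9695552165363, 'cx': 277.21931826928807, 'cy': 213.4412910919736, 'hand_eye': array([[-5.60021710e-04, -9.57399149e-01, -2.88767304e-01,
         8.11497082e+01],
       [ 9.99998792e-01, -9.54798242e-04,  1.22625376e-03,
         8.57860173e-02],
       [-1.44972882e-03, -2.88766268e-01,  9.57398528e-01,
        -1.66982436e+02],
       [ 0.00000000e+00,  0.00000000e+00,  0.00000000e+00,
         1.00000000e+00]])}
```

View pics/scene0.png

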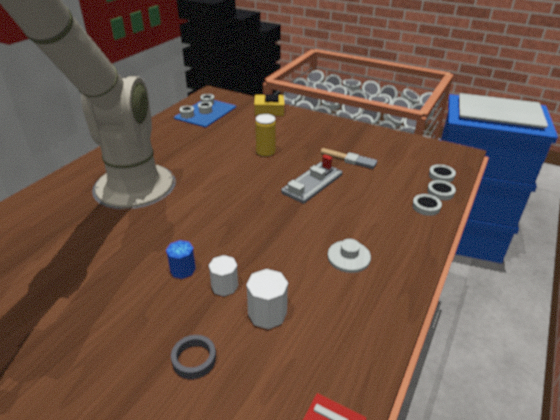

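View pics/top0.png

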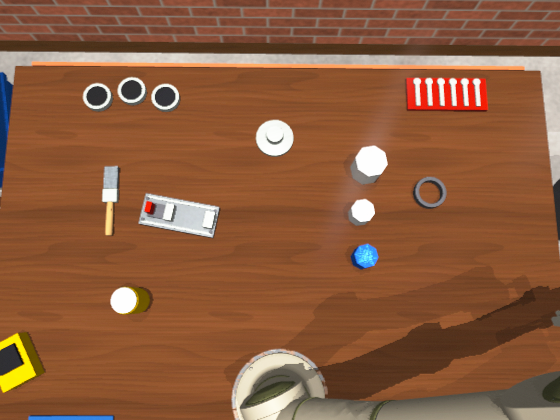

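The top view shows the small white cup at (362,212), the larger one at (370,165), and the blue one at (366,257). The fixture runs from its fixed jaw at (209,219) to the red lug at (149,208), with the oil can at (125,300) and the brush at (110,190). My plan is to lay the cup on its side in one 90° tilt. I'll then regrasp and tilt another 90° into the fixture.

```bash
cat > h.py <<'E'
from cell import *
import cv2,numpy as np
from scipy.spatial.transform import Rotation as Ro
def rot(s): return Ro.from_quat(np.roll(s['eef_rot'],-1))
def snap(n,save=None):
    s=sense();im=read_camera(n);c=calibration(n)
    K=np.array([[c['fx'],0,c['cx']],[0,c['fy'],c['cy']],[0,0,1]])
    if n=='wrist':
        T=np.eye(4);T[:3,:3]=rot(s).as_matrix();T[:3,3]=s['eef_pos'];T=T@c['hand_eye']
        R=T[:3,:3].T;t=-R@T[:3,3]
    else: R,t=c['R'],c['t']
    if save: cv2.imwrite('pics/'+save,im[:,:,::-1])
    return im,K,R,t
def ray(v,uv,z):
    _,K,R,t=v; uv=np.atleast_2d(uv).astype(float)
    d=(R.T@np.linalg.inv(K)@np.c_[uv,np.ones(len(uv))].T).T; o=-R.T@t
    return o+d*((z-o[2])/d[:,2])[:,None]
def blobs(mask,amin):
    n,l,st,ce=cv2.connectedComponentsWithStats(mask.astype(np.uint8))
    return [(ce[i],st[i],l==i) for i in range(1,n) if st[i][4]>=amin]
def go(p,z,x):
    """shift (cm) in tool axes and rotvec (deg) to reach TCP p with tool z along z, x near x"""
    s=sense();r=rot(s);z=np.array(z,float);z/=np.linalg.norm(z);y=np.cross(z,x);y/=np.linalg.norm(y)
    m=Ro.from_matrix(np.c_[np.cross(y,z),y,z])
    print('shift cm',np.round(r.inv().apply(np.array(p)-s['eef_pos'])/10,2),'dr',np.round((r.inv()*m).as_rotvec(degrees=True),1))
E
python3 - <<'E'
from h import *
v=snap('top');im=v[0].astype(int)
for c,st,m in blobs((im.min(2)>225),40):
    print('white',c.round(1),st,ray(v,c,70)[0].round(),ray(v,c,44)[0].round())
for c,st,m in blobs((im[...,0]>130)&(im[...,1]<60),15):
    print('red',c.round(1),st,ray(v,c,68.5)[0].round())
g=(abs(im-im.mean(2,keepdims=True)).max(2)<14)&(im.mean(2)>90)
for c,st,m in blobs(g,300):
    if 100<c[1]<300:
        cn=cv2.findContours(m.astype(np.uint8),0,1)[0][0];b=cv2.boxPoints(cv2.minAreaRect(cn))
        print('grey',c.round(),st,ray(v,b,16).round()[:,:2].tolist())
E
```

```text
white [131.5  89.6] [118  78  27  24 159] [845. 423.  70.] [857. 431.  44.]
white [417.2  90.1] [414  79   6  26  92] [ 852. -393.   70.] [ 864. -401.   44.]
white [429.2  90. ] [426  79   6  26  91] [ 853. -427.   70.] [ 864. -436.   44.]
white [441.1  90.1] [438  79   6  26  92] [ 853. -462.   70.] [ 864. -471.   44.]
white [453.1  90.1] [450  79   6  26  91] [ 853. -497.   70.] [ 865. -507.   44.]
white [465.1  89.9] [462  79   6  26  91] [ 854. -531.   70.] [ 866. -542.   44.]
white [477.   90.6] [474  79   6  27  93] [ 852. -566.   70.] [ 864. -577.   44.]
white [96.6 96. ] [ 84  84  26  25 157] [825. 520.  70.] [836. 530.  44.]
white [165.1  96.3] [152  85  27  24 163] [826. 327.  70.] [837. 333.  44.]
white [274.4 137.2] [257 121  36  34 922] [707.  17.  70.] [716.  17.  44.]
white [371.1 160.5] [356 146  31  30 714] [ 641. -253.   70.] [ 649. -258.   44.]
white [109.  194.5] [103 189  13  12 155] [540. 467.  70.] [546. 475.  44.]
white [182.8 202.5] [148 196  69  14 156] [519. 266.  70.] [524. 270.  44.]
white [362.7 210.1] [352 200  23  22 389] [ 500. -225.   70.] [ 505. -23
[... 349 characters left out ...]
7 198] [-5. 18. 70.] [-10.  18.  44.]
red [445.6  95.5] [ 406   78   82   32 1486] [ 837. -474.   68.]
red [148.1 206.4] [145 202   7  10  53] [508. 359.  68.]
grey [274. 138.] [ 256  120   37   37 1065] [[778.0, 71.0], [779.0, -35.0], [669.0, -35.0], [668.0, 70.0]]
grey [368. 165.] [ 351  146   37   38 1008] [[620.0, -187.0], [718.0, -253.0], [668.0, -324.0], [571.0, -259.0]]
grey [110. 184.] [102 166  16  37 504] [[635.0, 510.0], [636.0, 467.0], [530.0, 461.0], [530.0, 503.0]]
grey [180. 215.] [ 139  193   80   45 2246] [[470.0, 397.0], [559.0, 386.0], [519.0, 173.0], [430.0, 187.0]]
grey [361. 212.] [348 199  27  27 512] [[492.0, -182.0], [555.0, -229.0], [516.0, -279.0], [454.0, -232.0]]
```

```bash
python3 - <<'E'
from h import *
go([500,-225,200],[0,0,-1],[-.91,.41,0])
E
```

```text
shift cm [ 40.39 -35.38   1.83] dr [-0.000e+00 -1.000e-01 -1.374e+02]
```

Call:
carry_out:
  fingers: [1,1,1,1,1]
  translation:
    - [3.2,-2.8,0]
    - [6.4,-5.6,0]
    - [9.6,-8.4,0]
    - [12.8,-11.2,0]
    - [16,-14,0]
  dr:
    - [0,0,-10]
    - [0,0,-20]
    - [0,0,-30]
    - [0,0,-40]
    - [0,0,-50]

```text
time: 0.78
eef_pos: [336.3, -503.7, 218.5]
eef_rot: [-0.0, 0.826, 0.564, -0.0]
wrist_force: [0.1, 0.2, 0.3]
opening: 1.002
grip_force: 0.0
```

```bash
python3 - <<'E'
from h import *
print(sense()['q'])
go([500,-225,200],[0,0,-1],[-.91,.41,0])
E
```

```text
[ 1.07034731  0.46719311 -0.26120294  1.87004384  0.15916601  0.82460149
  0.35498545]
shift cm [31.92  5.1   1.85] dr [ -0.   -0.  -87.1]
```

Call:
carry_out:
  fingers: [1,1,1,1,1]
  translation:
    - [4,0.6,0]
    - [8,1.2,0]
    - [12,1.8,0]
    - [16,2.4,0]
    - [20,3,0.8]
  dr:
    - [0,0,-10]
    - [0,0,-20]
    - [0,0,-30]
    - [0,0,-40]
    - [0,0,-50]

```text
time: 1.4
eef_pos: [438.3, -329.3, 210.9]
eef_rot: [0.001, 0.51, 0.86, -0.0]
wrist_force: [0.9, -1.6, -0.3]
opening: 0.998
grip_force: 0.0
```

```bash
python3 - <<'E'
from h import *
print(sense()['q'])
go([500,-225,200],[0,0,-1],[-.91,.41,0])
E
```

```text
[ 0.91572609  0.44021444 -0.51835111  1.99210343  0.30425267  0.7835526
  0.72049227]
shift cm [ 6.2  10.42  1.09] dr [  0.    0.1 -37.1]
```

Call:
carry_out:
  fingers: [1,1,1,1,1]
  translation:
    - [1.5,2.6,0.3]
    - [3,5.2,0.5]
    - [4.6,7.8,0.8]
    - [6.2,10.4,1.1]
    - [6.2,10.4,1.1]
  dr:
    - [0,0,-9]
    - [0,0,-18]
    - [0,0,-27]
    - [0,0,-37]
    - [0,0,-37]

```text
time: 2.02
eef_pos: [500.6, -224.2, 199.4]
eef_rot: [0.0, 0.211, 0.977, 0.001]
wrist_force: [-0.9, -0.4, 0.0]
opening: 1.0
grip_force: 0.0
```

```bash
python3 - <<'E'
from h import *
print(sense()['q'])
v=snap('wrist','w1.png');im=v[0].astype(int)
g=(abs(im-im.mean(2,keepdims=True)).max(2)<14)&(im.mean(2)>90)
for c,st,m in blobs(g,300): print(c.round(),st)
E
```

```text
[ 0.80703559  0.49146016 -0.69017848  1.99536732  0.42917721  0.8021622
  1.01455752]
[276. 199.] [ 238  156   78   85 4952]
[540. 277.] [ 515  239   45   65 2263]
[124. 304.] [  80  257   99   84 3817]
[425. 305.] [ 377  257   98   84 3148]
[311. 309.] [ 268  267   95   75 5550]
[454. 374.] [ 406  347  102   73 4264]
[106. 376.] [  51  353  108   67 3960]
[316. 388.] [ 274  379   86   23 1377]
```

View pics/w1.png

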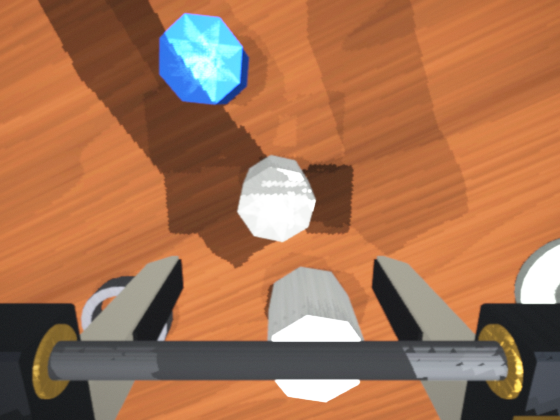

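The small cup is at (276,199) and the big cup at (315,360), with the blue one at (203,58). The small cup's lower rim edges give its top face and yaw.

```bash
python3 - <<'E'
from h import *
v=snap('wrist');im=v[0].astype(int)
g=(abs(im-im.mean(2,keepdims=True)).max(2)<14)&(im.mean(2)>90)
m=[b for b in blobs(g,300) if abs(b[0][0]-276)<25 and b[0][1]<230][0][2]
cn=max(cv2.findContours(m.astype(np.uint8),0,1)[0],key=cv2.contourArea)
p=cv2.approxPolyDP(cv2.convexHull(cn),2.2,True)[:,0]
W=ray(v,p,70)[:,:2]
for i in range(len(p)):
    d=W[(i+1)%len(p)]-W[i];print(p[i],W[i].round(1),'len',np.linalg.norm(d).round(1),'az mod45',(np.degrees(np.arctan2(d[1],d[0]))%45).round(1))
print(v[0][160:240:6,276].tolist())
E
```

```text
[272 156] [ 463.3 -213.5] len 19.6 az mod45 8.6
[296 161] [ 474.9 -197.8] len 18.1 az mod45 11.6
[309 179] [ 492.7 -194.1] len 18.1 az mod45 43.0
[317 199] [ 510.8 -194.8] len 24.0 az mod45 7.9
[310 226] [ 529.9 -209.3] len 24.9 az mod45 8.1
[285 241] [ 533.4 -233.9] len 25.2 az mod45 7.9
[256 235] [ 518.2 -254. ] len 23.4 az mod45 9.0
[240 213] [ 495.1 -257.7] len 38.2 az mod45 5.3
[251 169] [ 465.7 -233.3] len 19.9 az mod45 7.0
[[186, 187, 186], [185, 186, 182], [205, 209, 205], [205, 206, 203], [252, 253, 252], [206, 207, 205], [254, 255, 254], [255, 255, 255], [255, 255, 255], [255, 255, 255], [254, 255, 254], [253, 253, 253], [242, 244, 242], [242, 243, 242]]
```

```bash
python3 - <<'E'
from h import *
go([503,-226,30],[0,0,-1],[-.799,.602,0])
E
```

```text
shift cm [-0.32  0.22 16.93] dr [-0.  -0.  12.2]
```

Call:
carry_out:
  fingers: [1,1,1,1,1]
  translation:
    - [-0.3,0.2,3]
    - [-0.3,0.2,7]
    - [-0.3,0.2,11]
    - [-0.3,0.2,15]
    - [-0.3,0.2,16.9]
  dr:
    - [0,0,6]
    - [0,0,12]
    - [0,0,12]
    - [0,0,12]
    - [0,0,12]

```text
time: 2.75
eef_pos: [501.7, -226.9, 28.7]
eef_rot: [-0.001, 0.316, 0.949, -0.001]
wrist_force: [-0.2, 0.7, 0.2]
opening: 0.998
grip_force: 0.0
```

Call:
carry_out:
  fingers: [-1,-1,-1,-1,-1]
  translation:
    - [0,0,0]
    - [0,0,0]
    - [0,0,0]
    - [0,0,0]
    - [0,0,0]
  dr:
    - [0,0,0]
    - [0,0,0]
    - [0,0,0]
    - [0,0,0]
    - [0,0,0]

```text
time: 3.38
eef_pos: [503.5, -226.4, 31.5]
eef_rot: [0.001, 0.315, 0.949, -0.0]
wrist_force: [-1.4, -0.6, 7.3]
opening: 0.643
grip_force: 30.0
```

Call:
carry_out:
  fingers: [-1,-1,-1,-1,-1]
  translation:
    - [0,0,0]
    - [0,0,0]
    - [0,0,-3]
    - [0,0,-7]
    - [0,0,-10]
  dr:
    - [0,0,0]
    - [0,0,0]
    - [0,0,0]
    - [0,0,0]
    - [0,0,0]

```text
time: 4.0
eef_pos: [503.1, -225.8, 132.1]
eef_rot: [0.0, 0.315, 0.949, 0.0]
wrist_force: [-0.2, -0.0, -3.4]
opening: 0.644
grip_force: 30.0
```

```bash
python3 - <<'E'
from h import *
print(sense()['q'],sense()['eef_pos'])
go([690,190,140],[0,0,-1],[-.961,-.276,0])
E
```

```text
[ 0.7134793   0.56674257 -0.56834592  2.05310464  0.49352546  0.65613116
  0.74709702] [ 503.10430554 -225.77519468  132.08051287]
shift cm [ 9.85 44.51 -0.79] dr [ -0.    0.  -52.7]
```

Call:
carry_out:
  fingers: [-1,-1,-1,-1,-1]
  translation:
    - [0.8,4,0]
    - [2,9,0]
    - [3.2,14.5,0]
    - [4.4,20,0]
    - [5.5,25,0]
  dr:
    - [0,0,-5]
    - [0,0,-11]
    - [0,0,-17]
    - [0,0,-23]
    - [0,0,-29]

```text
time: 4.62
eef_pos: [608.8, 9.3, 130.7]
eef_rot: [-0.0, 0.065, 0.998, -0.0]
wrist_force: [0.6, -0.2, -2.2]
opening: 0.645
grip_force: 30.0
```

```bash
python3 - <<'E'
from h import *
print(sense()['q'],sense()['eef_pos'])
go([690,190,33],[0,0,-1],[-.961,-.276,0])
E
```

```text
[ 0.33953637  0.65493259 -0.68278227  1.92041511  0.5826384   0.77333545
  0.76647953] [608.80299294   9.34293086 130.70162735]
shift cm [-5.7  18.97  9.77] dr [ -0.   -0.  -23.5]
```

Call:
carry_out:
  fingers: [-1,-1,-1,-1,-1]
  translation:
    - [-1.4,4.7,0]
    - [-2.8,9.5,0]
    - [-4.2,14,1.5]
    - [-5.7,19,4]
    - [-5.7,19,7]
  dr:
    - [0,0,-6]
    - [0,0,-12]
    - [0,0,-18]
    - [0,0,-23.5]
    - [0,0,-23.5]

```text
time: 5.25
eef_pos: [690.7, 194.1, 60.3]
eef_rot: [0.001, -0.14, 0.99, 0.002]
wrist_force: [-0.2, -0.5, -2.2]
opening: 0.645
grip_force: 30.0
```

Call:
carry_out:
  fingers: [-1,-1,-1,1,1]
  translation:
    - [0,0,1.5]
    - [0,0,2.6]
    - [0,0,2.8]
    - [0,0,2.8]
    - [0,0,2.8]
  dr:
    - [0,0,0]
    - [0,0,0]
    - [0,0,0]
    - [0,0,0]
    - [0,0,0]

```text
time: 5.88
eef_pos: [691.1, 188.3, 33.9]
eef_rot: [0.001, -0.137, 0.991, 0.0]
wrist_force: [0.9, 0.3, -0.4]
opening: 0.808
grip_force: 0.0
```

```bash
python3 - <<'E'
from h import *
s=sense();print(s['q'],s['eef_pos'],s['eef_rot'],s['opening'])
E
```

```text
[ 0.05758479  0.89365734 -0.68798681  1.71194881  0.74758933  0.81572552
  0.86360811] [691.06755513 188.32330379  33.93505003] [ 9.65803324e-04 -1.37431442e-01  9.90510799e-01  1.49656332e-04] 0.8081712973987231
```

Call:
carry_out:
  fingers: [1,1,1,1,1]
  translation:
    - [-0.3,0,0]
    - [-0.5,0,0]
    - [-0.8,0,0.1]
    - [-1.1,0,0.1]
    - [-1.3,0,0.2]
  dr:
    - [0,-9,0]
    - [0,-18,0]
    - [0,-27,0]
    - [0,-36,0]
    - [0,-45,0]

```text
time: 6.5
eef_pos: [703.6, 172.1, 27.2]
eef_rot: [0.236, -0.13, 0.963, -0.008]
wrist_force: [0.1, -0.9, -0.1]
opening: 0.999
grip_force: 0.0
```

Call:
carry_out:
  fingers: [1,-1,-1,-1,-1]
  translation:
    - [0,0,0]
    - [0,0,0]
    - [0,0,0]
    - [0,0,0]
    - [0,0,0]
  dr:
    - [0,0,0]
    - [0,0,0]
    - [0,0,0]
    - [0,0,0]
    - [0,0,0]

```text
time: 7.12
eef_pos: [702.9, 170.0, 25.4]
eef_rot: [0.233, -0.129, 0.964, -0.009]
wrist_force: [-2.5, 0.9, 3.5]
opening: 0.663
grip_force: 29.4
```

```bash
python3 - <<'E'
from h import *
s=sense();print(s['q'],s['eef_pos'],s['opening'],rot(s).as_matrix().round(3))
E
```

```text
[-0.08985067  0.79312816 -0.42565169  2.08231416  1.964817    0.43818347
 -0.39040853] [702.85354454 169.9616212   25.42719609] 0.6629063043656152 [[-0.858 -0.244  0.452]
 [-0.253  0.967  0.043]
 [-0.448 -0.078 -0.891]]
```

```bash
cat > kin.py <<'E'
import numpy as np, itertools
from scipy.optimize import least_squares
from scipy.spatial.transform import Rotation as Ro
D=[([1.174,.599,-.003,1.599,.002,.943,-.08],[227.9,-688.2,218.6],[0,.98724,.15924,0]),
([1.07035,.46719,-.2612,1.87004,.15917,.8246,.35499],[336.3,-503.7,218.5],[0,.826,.564,0]),
([.91573,.44021,-.51835,1.9921,.30425,.78355,.72049],[438.3,-329.3,210.9],[.001,.51,.86,0]),
([.80704,.49146,-.69018,1.99537,.42918,.80216,1.01456],[500.6,-224.2,199.4],[0,.211,.977,.001]),
([.71348,.56674,-.56835,2.0531,.49353,.65613,.7471],[503.1,-225.8,132.1],[0,.315,.949,0]),
([.33954,.65493,-.68278,1.92042,.58264,.77334,.76648],[608.8,9.3,130.7],[0,.065,.998,0]),
([.05758,.89366,-.68799,1.71195,.74759,.81573,.86361],[691.07,188.3,33.9],[.001,-.1374,.9905,0]),
([-.08985,.79313,-.42565,2.08231,1.96482,.43818,-.39041],[702.85,169.96,25.4],[.233,-.129,.964,-.009])]
def fk(q,p,sg):
    R=Ro.identity();x=np.array([p[8],p[9],p[0]])
    q=np.array(q)*sg
    R=R*Ro.from_euler('z',q[0]+p[4])*Ro.from_euler('y',q[1])*Ro.from_euler('z',q[2])
    x=x+R.apply([p[5],0,p[1]])
    R=R*Ro.from_euler('y',q[3])*Ro.from_euler('z',q[4])
    x=x+R.apply([p[6],0,p[2]])
    R=R*Ro.from_euler('y',q[5])
    R=R*Ro.from_euler('z',q[6]+p[7]); x=x+R.apply([p[10],p[11],p[3]])
    return x,R
def res(p,sg):
    o=[]
    for q,x,r in D:
        X,R=fk(q,p,sg);o+=list(X-x)+list(300*(R.inv()*Ro.from_quat(np.roll(r,-1))).as_rotvec())
    return np.array(o)
def fit():
    best=None
    for a,b,c,d in itertools.product([-1,1],repeat=4):
        sg=np.array([a,1,b,1,c,1,d])
        for y in [0,1.57,3.14,-1.57]:
            f=least_squares(res,[350,500,500,280,0,0,0,y,0,0,0,0],args=(sg,))
            if best is None or f.cost<best[0]: best=(f.cost,sg,f.x)
    return best
E
python3 - <<'E'
from kin import *
c,sg,p=fit();print(c,sg,p.round(3));np.savez('kin.npz',sg=sg,p=p)
print(res(p,sg).reshape(-1,6).round(1))
E
```

```text
67.38863137078374 [-1  1 -1  1 -1  1 -1] [ 2.75656e+02  6.65437e+02  4.51641e+02  3.50582e+02 -4.70000e-02
 -9.76000e+00  1.74200e+00  1.52400e+00 -1.71150e+01 -9.25000e+00
 -2.67800e+00 -8.05400e+00]
[[ 1.7 -1.6 -4.9  0.2 -0.  -0. ]
 [-0.7  0.7 -3.  -0.1 -0.  -0.2]
 [-1.  -0.1 -1.1 -0.2 -0.2 -0.3]
 [ 1.2 -1.8  0.9 -0.2  0.1 -0.4]
 [-1.   0.2 -0.   0.   0.1  0. ]
 [-2.3  0.9  2.3 -0.  -0.  -0.3]
 [ 2.7 -0.5  3.7  0.1 -0.  -0.2]
 [-0.6  2.2  2.2 -6.4 -0.9  1.3]]
```

Call:
carry_out:
  fingers: [1,1,1,1,1]
  translation:
    - [0,0,0]
    - [0,0,0]
    - [0,0,-5]
    - [0,0,-10]
    - [0,0,-15]
  dr:
    - [0,0,0]
    - [0,0,0]
    - [0,0,0]
    - [0,0,0]
    - [0,0,0]

```text
time: 7.75
eef_pos: [634.0, 163.1, 159.6]
eef_rot: [0.233, -0.129, 0.964, -0.009]
wrist_force: [0.4, 0.1, 0.1]
opening: 1.0
grip_force: 0.0
```

```bash
cat >> kin.py <<'E'
K=np.load('kin.npz') if __import__('os').path.exists('kin.npz') else None
lo=np.array([-2.57,-.35,-1.29,.11,-1.05,.11,-2.63]);hi=np.array([2.57,1.97,1.29,2.56,4.19,1.86,2.63])
def frame(z,x):
    z=np.array(z,float);z/=np.linalg.norm(z);y=np.cross(z,x);y/=np.linalg.norm(y)
    return Ro.from_matrix(np.c_[np.cross(y,z),y,z])
def ik(x,R,q0,w=1):
    def f(q):
        X,r=fk(q,K['p'],K['sg']);return np.r_[X-x,300*(r.inv()*R).as_rotvec(),w*(q-q0)]
    s=least_squares(f,np.clip(q0,lo+.01,hi-.01),bounds=(lo,hi));return s.x,np.abs(f(s.x)[:6]).max()
E
python3 - <<'E'
from kin import *
from cell import sense
s=sense();print(s['q'],s['eef_pos'],s['eef_rot'])
q7=np.array(D[6][0])
sites={'lay':([690,180,150],np.degrees(np.arctan2(180,690))),'fix':([490,250,80],34.3)}
for n,(x,az) in sites.items():
  for sx in (1,-1):
    a=np.radians(az+90*sx);u=np.array([np.cos(a),np.sin(a),0])   # tool x
    q=q7
    for k in range(0,91,15): # yaw in from inward
        b=np.radians(az+180-90*(1 if sx>0 else -1)*k/90);q,e=ik([690,180,200],frame([0,0,-1],[np.cos(b),np.sin(b),0]),q)
    q,e=ik(x,frame([0,0,-1],u),q)
    print(n,'x az',az+90*sx,'vertical',q.round(2),round(e,1))
    for sgn in (1,-1):
      qq=q;
      for t in range(0,76,15):
        T=np.radians(t)*sgn; z=np.array([0,0,-1])*np.cos(T)+u*np.sin(T)
        qq,e=ik(x,frame(z,u*np.cos(T)+np.array([0,0,1])*np.sin(T)),qq)
        if t>=45:print('   z toward x' if sgn>0 else '   z away x',t,qq.round(2),round(e,1))
E
```

```text
[-0.21625337  0.49357685 -0.27112888  2.17865124  1.47229422  0.27724123
  0.00480296] [634.02157225 163.05726962 159.58842221] [ 0.23313531 -0.12870622  0.96384811 -0.00891361]
lay x az 104.62087398863166 vertical [-0.11  0.69 -0.35  1.63  0.29  0.87 -0.32] 0.0
   z toward x 45 [ 0.46  0.98 -0.86  1.59 -0.12  0.91  0.17] 0.0
   z toward x 60 [ 0.55  1.14 -0.97  1.57 -0.21  0.97  0.28] 0.0
   z toward x 75 [ 0.61  1.31 -1.06  1.53 -0.29  1.04  0.36] 0.0
   z away x 45 [-0.66  0.83  0.05  1.59  0.77  1.16 -0.85] 0.0
   z away x 60 [-0.78  0.93  0.15  1.56  0.87  1.3  -0.95] 0.0
   z away x 75 [-0.87  1.06  0.24  1.52  0.94  1.44 -1.01] 0.0
lay x az -75.37912601136834 vertical [ 0.28  0.93 -1.16  1.67  0.92  1.18  2.28] 0.0
   z toward x 45 [-0.22  0.94 -0.79  1.63  1.19  1.62  1.96] 0.0
   z toward x 60 [-0.35  1.01 -0.67  1.6   1.25  1.79  1.9 ] 0.0
   z toward x 75 [-0.51  1.07 -0.44  1.56  1.26  1.86  1.89] 0.0
   z away x 45 [ 0.59  1.15 -1.29  1.7   0.51  0.86  2.63] 29.2
   z away x 60 [ 0.64  1.21 -1.29  1.75  0.42  0.74  2.63] 60.0
   z away x 75 [ 0.67  1.28 -1.29  1.79  0.33
[... 233 characters left out ...]
x 75 [ 0.55  1.4  -1.09  1.79 -0.09  0.98  0.39] 0.0
   z away x 45 [-1.1   0.79  0.24  2.05  0.89  0.78 -1.11] 0.0
   z away x 60 [-1.24  0.93  0.32  2.01  0.93  0.94 -1.23] 0.0
   z away x 75 [-1.33  1.09  0.39  1.96  0.94  1.09 -1.31] 0.0
fix x az -55.7 vertical [ 0.17  0.92 -1.2   2.09  1.1   0.99  2.09] 0.0
   z toward x 45 [-0.44  0.94 -0.84  2.08  1.26  1.49  1.61] 0.0
   z toward x 60 [-0.61  1.03 -0.71  2.05  1.26  1.66  1.51] 0.0
   z toward x 75 [-0.73  1.13 -0.58  1.99  1.24  1.83  1.43] 0.0
   z away x 45 [ 0.51  1.21 -1.29  2.03  0.68  0.73  2.63] 26.8
   z away x 60 [ 0.58  1.33 -1.29  2.08  0.65  0.6   2.63] 52.6
   z away x 75 [ 0.65  1.48 -1.29  2.15  0.66  0.46  2.63] 80.7
```

```bash
python3 - <<'E'
from h import *
go([680,175,220],[0,0,-1],[-.27,.963,0])
E
```

```text
shift cm [-6.95 -0.43 -3.26] dr [17.1 24.5 87.7]
```

Call:
carry_out:
  fingers: [1,1,1,1,1]
  translation:
    - [-0.7,0,-1]
    - [-1.4,0,-2]
    - [-2.1,0,-3]
    - [-2.8,-0.1,-3.2]
    - [-3.5,-0.2,-3.2]
  dr:
    - [1.7,2.5,8.8]
    - [3.4,5,17.6]
    - [5.1,7.4,26.4]
    - [6.8,9.8,35]
    - [8.5,12.3,44]

```text
time: 8.38
eef_pos: [650.7, 169.0, 203.4]
eef_rot: [0.126, 0.262, 0.957, -0.004]
wrist_force: [-0.0, -0.1, 0.6]
opening: 1.002
grip_force: 0.0
```

```bash
python3 - <<'E'
from h import *
print(sense()['q'])
go([680,175,220],[0,0,-1],[-.27,.963,0])
E
```

```text
[-0.17227501  0.50354198 -0.36187314  1.89902489  0.58377034  0.66531463
  0.11347921]
shift cm [-2.54  2.09 -0.96] dr [ 8.5 12.1 43.5]
```

Call:
carry_out:
  fingers: [1,1,1,1,1]
  translation:
    - [-0.5,0.4,-0.2]
    - [-1,0.8,-0.4]
    - [-1.5,1.2,-0.6]
    - [-2,1.6,-0.8]
    - [-2.5,2.1,-1]
  dr:
    - [1.7,2.4,8.7]
    - [3.4,4.8,17.4]
    - [5.1,7.2,26]
    - [6.8,9.6,35]
    - [8.5,12.1,43.5]

```text
time: 9.0
eef_pos: [679.7, 175.4, 219.9]
eef_rot: [-0.0, 0.604, 0.797, 0.0]
wrist_force: [-0.5, -0.9, 0.5]
opening: 1.0
grip_force: 0.0
```

```bash
python3 - <<'E'
from h import *
s=sense();print(s['q'],s['eef_pos'],s['eef_rot'])
v=snap('wrist','w2.png');im=v[0].astype(int)
E
```

```text
[-0.14713083  0.58532959 -0.29716854  1.64217274  0.20028877  0.94431086
 -0.24187488] [679.66749055 175.42164117 219.91187469] [-2.99841927e-04  6.04042697e-01  7.96951895e-01  9.11557900e-05]
```

View pics/w2.png

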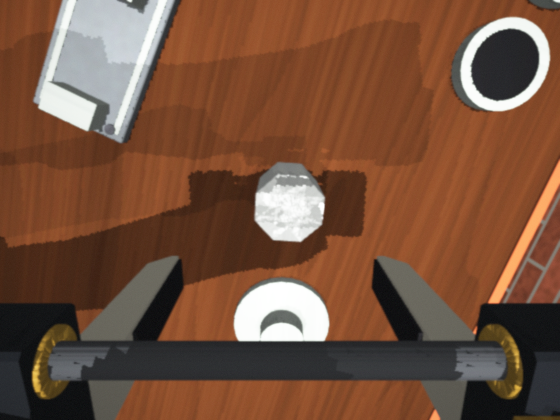

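The cup is still standing mouth-down at about (290,205), with the hub at (281,320) and the fixture at upper left. I'll measure its axis and flats from the lower rim edges.

```bash
cat >> h.py <<'E'
def octo(v,uv,z):
    im=v[0].astype(int)
    g=(abs(im-im.mean(2,keepdims=True)).max(2)<14)&(im.mean(2)>90)
    m=min(blobs(g,300),key=lambda b:np.hypot(*(b[0]-uv)))[2]
    cn=max(cv2.findContours(m.astype(np.uint8),0,1)[0],key=cv2.contourArea)
    p=cv2.approxPolyDP(cv2.convexHull(cn),2.2,True)[:,0];W=ray(v,p,z)[:,:2]
    for i in range(len(p)):
        d=W[(i+1)%len(p)]-W[i];print(p[i],W[i].round(1),'len',np.linalg.norm(d).round(1),'az',(np.degrees(np.arctan2(d[1],d[0]))).round(1),(np.degrees(np.arctan2(d[1],d[0]))%45).round(1))
E
python3 - <<'E'
from h import *
octo(snap('wrist'),(290,205),70)
E
```

```text
[276 161] [672.8 204.7] len 20.6 az 10.4 10.4
[300 163] [693.1 208.4] len 33.7 az -38.9 6.1
[322 194] [719.3 187.2] len 25.8 az -76.8 13.2
[320 222] [725.2 162. ] len 26.0 az -123.3 11.7
[298 240] [710.9 140.3] len 24.7 az -169.4 10.6
[271 238] [686.7 135.8] len 24.2 az 146.6 11.6
[253 219] [666.5 149.1] len 24.8 az 104.1 14.1
[253 192] [660.4 173.1] len 13.3 az 85.0 40.0
[258 178] [661.6 186.3] len 21.5 az 58.5 13.5
```

```bash
python3 - <<'E'
from h import *
go([678,238,117],[.149,-.691,-.707],[-.149,.691,-.707])
E
```

```text
shift cm [ 6.24  1.42 10.27] dr [  1.5 -44.9   3.3]
```

Call:
carry_out:
  fingers: [1,1,1,1,1]
  translation:
    - [1.3,0.3,2]
    - [2.6,0.6,4]
    - [3.9,0.9,6]
    - [5,1.2,8]
    - [6.2,1.4,10.3]
  dr:
    - [0.3,-9,0.6]
    - [0.6,-18,1.2]
    - [0.9,-27,2]
    - [1.2,-36,2.6]
    - [1.5,-45,3.3]

```text
time: 9.72
eef_pos: [676.2, 240.2, 117.2]
eef_rot: [0.301, 0.576, 0.721, -0.241]
wrist_force: [-0.0, 0.2, -0.9]
opening: 0.999
grip_force: 0.0
```

Call:
carry_out:
  fingers: [1]
  translation:
    - [0,0,0]
  dr:
    - [0,0,0]

```text
time: 9.85
eef_pos: [672.1, 244.1, 110.4]
eef_rot: [0.298, 0.573, 0.724, -0.243]
wrist_force: [-0.4, 0.6, 0.4]
opening: 1.0
grip_force: 0.0
```

```bash
python3 - <<'E'
from h import *
s=sense();print(s['q'],s['eef_pos'])
go([695.8,154.9,31.6],[.149,-.691,-.707],[-.149,.691,-.707])
E
```

```text
[-0.77764096  0.89011725  0.08408227  1.57298644  0.66170872  1.20111384
 -0.89158246] [672.09808892 244.0821094  110.41439494]
shift cm [-0.91  0.38 12.1 ] dr [0.2 0.2 1.1]
```

Call:
carry_out:
  fingers: [1,1,1,1]
  translation:
    - [-0.4,0.2,2]
    - [-0.5,0.3,4]
    - [-0.5,0.3,5]
    - [-0.5,0.3,5]
  dr:
    - [0,0,0.5]
    - [0,0,1]
    - [0,0,1]
    - [0,0,1]

```text
time: 10.35
eef_pos: [688.0, 199.2, 85.5]
eef_rot: [0.3, 0.586, 0.714, -0.238]
wrist_force: [-0.7, -0.7, -0.5]
opening: 1.0
grip_force: 0.0
```

```bash
python3 - <<'E'
from h import *
s=sense();print(s['q'],s['eef_pos'])
go([695.8,154.9,31.6],[.149,-.691,-.707],[-.149,.691,-.707])
E
```

```text
[-0.7323696   0.90916433  0.10624636  1.61374444  0.69285774  1.12065594
 -0.92578876] [687.99053024 199.17222636  85.45220333]
shift cm [ 0.64 -0.19  6.98] dr [ 0.1  0.1 -0.9]
```

Call:
carry_out:
  fingers: [1,1,1,1,1]
  translation:
    - [0.3,-0.1,2]
    - [0.6,-0.2,4]
    - [0.6,-0.2,6]
    - [0.6,-0.2,7]
    - [0.6,-0.2,7]
  dr:
    - [0,0,-0.5]
    - [0,0,-0.9]
    - [0,0,-0.9]
    - [0,0,-0.9]
    - [0,0,-0.9]

```text
time: 10.98
eef_pos: [695.4, 155.7, 30.8]
eef_rot: [0.299, 0.579, 0.719, -0.241]
wrist_force: [0.1, -0.7, 0.3]
opening: 1.0
grip_force: 0.0
```

Call:
carry_out:
  fingers: [-1,-1,-1,-1,-1]
  translation:
    - [0,0,0]
    - [0,0,0]
    - [0,0,0]
    - [0,0,0]
    - [0,0,0]
  dr:
    - [0,0,0]
    - [0,0,0]
    - [0,0,0]
    - [0,0,0]
    - [0,0,0]

```text
time: 11.6
eef_pos: [695.5, 157.1, 31.7]
eef_rot: [0.299, 0.579, 0.72, -0.24]
wrist_force: [-1.3, 1.6, 1.9]
opening: 0.646
grip_force: 30.0
```

```bash
python3 - <<'E'
from h import *
s=sense();print(s['q'],s['eef_pos'])
go([695.8,154.9,31.6],[.149,-.691,-.707],[-.149,.691,-.707])
E
```

```text
[-0.69384945  0.96623193  0.12354925  1.66322214  0.74570161  1.0114405
 -0.958832  ] [695.46214043 157.08476836  31.67404563]
shift cm [-0.15 -0.01  0.16] dr [0.2 0.1 0.1]
```

Call:
carry_out:
  fingers: [-1,-1,-1,-1,-1]
  translation:
    - [-1.5,0,-1.5]
    - [-4,0,-4]
    - [-6,0,-6]
    - [-7,0,-7]
    - [-7,0,-7]
  dr:
    - [0,0,0]
    - [0,0,0]
    - [0,0,0]
    - [0,9,0]
    - [0,18,0]

```text
time: 12.22
eef_pos: [696.0, 158.4, 133.2]
eef_rot: [0.182, 0.609, 0.758, -0.143]
wrist_force: [0.6, -0.5, -2.7]
opening: 0.642
grip_force: 30.0
```

Call:
carry_out:
  fingers: [-1,-1,-1,-1,-1]
  translation:
    - [0,0,0]
    - [0,0,0]
    - [0,0,0]
    - [0,0,0]
    - [0,0,0]
  dr:
    - [0,9,0]
    - [0,18,0]
    - [0,27,0]
    - [0,36,0]
    - [0,45,0]

```text
time: 12.85
eef_pos: [695.7, 156.0, 132.5]
eef_rot: [-0.122, 0.619, 0.77, 0.1]
wrist_force: [-0.8, 0.5, -3.5]
opening: 0.645
grip_force: 30.0
```

Call:
carry_out:
  fingers: [-1,-1,-1,-1,-1]
  translation:
    - [0,0,0]
    - [0,0,0]
    - [0,0,0]
    - [0,0,0]
    - [0,0,0]
  dr:
    - [0,9,0]
    - [0,18,0]
    - [0,27,0]
    - [0,27,0]
    - [0,27,0]

```text
time: 13.48
eef_pos: [695.1, 157.7, 131.4]
eef_rot: [-0.296, 0.579, 0.721, 0.239]
wrist_force: [0.0, 0.8, -2.4]
opening: 0.644
grip_force: 30.0
```

```bash
python3 - <<'E'
from h import *
s=sense();print(s['q'],s['eef_pos'],s['opening'])
go([689,181,18.6],[-.149,.691,-.707],[-.149,.691,.707])
E
```

```text
[ 0.47421814  0.96893414 -0.81527865  1.61803499 -0.17549434  0.85204614
  0.23823393] [695.13417318 157.69219974 131.43396832] 0.6435292240710107
shift cm [-6.24 -0.12  9.71] dr [-0.1  0.2  0.3]
```

Call:
carry_out:
  fingers: [-1,-1,-1,-1,-1]
  translation:
    - [-2,0,2]
    - [-4.5,0,4.5]
    - [-6.5,0,6.5]
    - [-7.4,0,7.4]
    - [-7.8,0,7.8]
  dr:
    - [0,0,0]
    - [0,0,0]
    - [0,0,0]
    - [0,0,0]
    - [0,0,0]

```text
time: 14.1
eef_pos: [695.3, 157.4, 19.6]
eef_rot: [-0.298, 0.579, 0.72, 0.24]
wrist_force: [1.1, 0.0, -2.6]
opening: 0.647
grip_force: 30.0
```

Call:
carry_out:
  fingers: [-1,-1]
  translation:
    - [-0.1,0,0.1]
    - [-0.1,0,0.1]
  dr:
    - [0,0,0]
    - [0,0,0]

```text
time: 14.35
eef_pos: [696.0, 156.8, 19.6]
eef_rot: [-0.297, 0.579, 0.72, 0.24]
wrist_force: [0.8, -1.0, -1.8]
opening: 0.645
grip_force: 30.0
```

Call:
carry_out:
  fingers: [-1,-1,1,1,1]
  translation:
    - [-0.15,0,0.15]
    - [-0.15,0,0.15]
    - [-0.15,0,0.15]
    - [-0.15,0,0.15]
    - [-0.15,0,0.15]
  dr:
    - [0,0,0]
    - [0,0,0]
    - [0,0,0]
    - [0,0,0]
    - [0,0,0]

```text
time: 14.98
eef_pos: [695.5, 156.9, 16.7]
eef_rot: [-0.298, 0.579, 0.72, 0.24]
wrist_force: [0.8, 0.7, 0.4]
opening: 0.92
grip_force: 0.0
```

Call:
carry_out:
  fingers: [1,1,1,1,1]
  translation:
    - [0,0,-3]
    - [0,0,-7]
    - [0,0,-11]
    - [0,0,-15]
    - [0,0,-17]
  dr:
    - [0,0,0]
    - [0,0,0]
    - [0,0,0]
    - [0,0,0]
    - [0,0,0]

```text
time: 15.6
eef_pos: [722.1, 37.6, 138.4]
eef_rot: [-0.296, 0.58, 0.72, 0.24]
wrist_force: [0.8, 0.8, 0.3]
opening: 1.001
grip_force: 0.0
```

```bash
python3 - <<'E'
from h import *
s=sense();print(s['q'],s['eef_pos'])
v=snap('wrist','w3.png')
E
```

```text
[ 0.58704825  0.99504861 -0.78945427  1.49008877 -0.13974991  1.03874675
  0.31311987] [722.13802567  37.61745251 138.41372999]
```

View pics/w3.png

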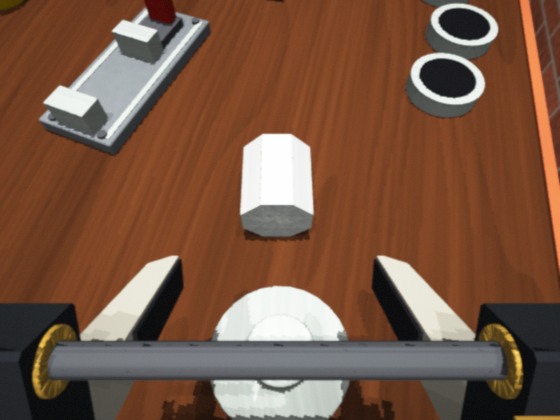

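The cup now lies on a flat with its base toward the camera (bottom rim at about row 236). Its mouth edge is at row 134 and the hub is at (280,350). I'll check its position from the top flat's corners.

```bash
python3 - <<'E'
from h import *
v=snap('wrist');im=v[0].astype(int)
W=ray(v,[(260,134),(297,134),(255,206),(301,206)],60);print(W.round(1))
b,m=W[2:,:2].mean(0),W[:2,:2].mean(0);u=(m-b);print('mouth',m,'base',b,np.linalg.norm(u),np.degrees(np.arctan2(u[1],u[0])))
E
```

```text
[[677.  183.8  60. ]
 [708.7 190.7  60. ]
 [689.8 112.8  60. ]
 [725.1 120.4  60. ]]
mouth [692.83399563 187.24155367] base [707.47155732 116.61785603] 72.12464822019649 101.70941018813319
```

```bash
python3 - <<'E'
from h import *
go([700,140,210],[0,0,-1],[-.208,.978,0])
E
```

```text
shift cm [12.5  -0.02  2.32] dr [  0.1 -44.8   0.2]
```

Call:
carry_out:
  fingers: [1,1,1,1,1]
  translation:
    - [2.5,0,0]
    - [5,0,0]
    - [7.5,0,0.5]
    - [10,0,1.2]
    - [12.5,0,2.3]
  dr:
    - [0,-9,0]
    - [0,-18,0]
    - [0,-27,0]
    - [0,-36,0]
    - [0,-45,0]

```text
time: 16.32
eef_pos: [698.1, 143.2, 209.5]
eef_rot: [0.003, 0.627, 0.779, -0.001]
wrist_force: [0.6, 1.0, -0.8]
opening: 0.998
grip_force: 0.0
```

Call:
carry_out:
  fingers: [1,1,1,1,1]
  translation:
    - [2.5,0,0]
    - [5,0,2]
    - [7.5,0,4.5]
    - [10,0.1,7.5]
    - [10.6,0.1,10.1]
  dr:
    - [0,-9,0]
    - [0,-18,0]
    - [0,-27,0]
    - [0,-36,0]
    - [0,-45,0]

```text
time: 16.95
eef_pos: [675.2, 249.7, 105.8]
eef_rot: [0.3, 0.577, 0.721, -0.24]
wrist_force: [0.8, 0.2, 0.2]
opening: 1.0
grip_force: 0.0
```

Call:
carry_out:
  fingers: [1,1]
  translation:
    - [0,0,0]
    - [0,0,0]
  dr:
    - [0,0,0]
    - [0,0,0]

```text
time: 17.2
eef_pos: [677.5, 244.5, 108.5]
eef_rot: [0.298, 0.58, 0.72, -0.24]
wrist_force: [-0.2, 0.3, 1.0]
opening: 0.999
grip_force: 0.0
```

```bash
python3 - <<'E'
from h import *
s=sense();print(s['q'],s['eef_pos'])
go([697.8,154.4,16.6],[.147,-.692,-.707],[-.147,.692,-.707])
E
```

```text
[-0.71267229  0.89337603 -0.02171062  1.55611698  0.72473687  1.2495245
 -0.95310588] [677.47129314 244.5239879  108.45493078]
shift cm [-0.04  0.05 13.03] dr [ 0.3 -0.   0.2]
```

Call:
carry_out:
  fingers: [1,1,1,1,1]
  translation:
    - [0,0,3]
    - [0,0,7]
    - [0,0,10.5]
    - [0,0,12.5]
    - [0,0,13]
  dr:
    - [0,0,0]
    - [0,0,0]
    - [0,0,0]
    - [0,0,0]
    - [0,0,0]

```text
time: 17.82
eef_pos: [697.8, 153.2, 17.4]
eef_rot: [0.299, 0.581, 0.718, -0.24]
wrist_force: [0.2, -0.2, 0.5]
opening: 1.0
grip_force: 0.0
```

Call:
carry_out:
  fingers: [-1,-1,-1,-1,-1]
  translation:
    - [0,0,0]
    - [0,0,0]
    - [0,0,0]
    - [0,0,0]
    - [0,0,0]
  dr:
    - [0,0,0]
    - [0,0,0]
    - [0,0,0]
    - [0,0,0]
    - [0,0,0]

```text
time: 18.45
eef_pos: [696.7, 156.3, 16.3]
eef_rot: [0.299, 0.579, 0.72, -0.24]
wrist_force: [-2.0, 3.5, 3.7]
opening: 0.644
grip_force: 30.0
```

Call:
carry_out:
  fingers: [-1,-1,-1,-1,-1]
  translation:
    - [-1.5,0,-1.5]
    - [-4,0,-4]
    - [-7,0,-7]
    - [-10,0,-10]
    - [-12,0,-12]
  dr:
    - [0,0,0]
    - [0,0,0]
    - [0,0,0]
    - [0,9,0]
    - [0,18,0]

```text
time: 19.08
eef_pos: [696.9, 156.8, 189.0]
eef_rot: [0.182, 0.609, 0.758, -0.144]
wrist_force: [0.9, -0.9, -2.5]
opening: 0.644
grip_force: 30.0
```

```bash
python3 - <<'E'
from h import *
s=sense();print(s['q'],s['eef_pos'],s['opening'])
a=np.radians(124.3);u=np.array([np.cos(a),np.sin(a),0]);k=np.array([0,0,1]);c=.7071
go([560,190,230],(u-k)*c,(u+k)*c)
E
```

```text
[-0.43091942  0.67290703 -0.13040263  1.63694128  0.60342742  1.07943887
 -0.67923066] [696.93578452 156.78064373 189.00614709] 0.6441016137868951
shift cm [  3.67 -12.64  -6.49] dr [  3.9  70.9 -23. ]
```

```bash
python3 - <<'E'
from h import *
a=np.radians(124.3);u=np.array([np.cos(a),np.sin(a),0]);k=np.array([0,0,1]);c=.7071
go([480.5,263.5,190],(u-k)*c,(u+k)*c)
E
```

```text
shift cm [ 13.4  -18.83  -6.95] dr [  3.9  70.9 -23. ]
```

Call:
carry_out:
  fingers: [-1,-1,-1,-1,-1]
  translation:
    - [1.5,-2,-0.8]
    - [3,-4.3,-1.6]
    - [4.6,-6.6,-2.4]
    - [6.2,-8.9,-3.2]
    - [8,-11.3,-4.1]
  dr:
    - [0.5,8.5,-2.8]
    - [0.9,17,-5.5]
    - [1.4,25.5,-8.3]
    - [1.9,34,-11]
    - [2.4,42.5,-13.8]

```text
time: 19.7
eef_pos: [566.4, 218.6, 187.4]
eef_rot: [-0.135, 0.531, 0.835, 0.05]
wrist_force: [-0.6, -0.1, -4.1]
opening: 0.643
grip_force: 30.0
```

Call:
carry_out:
  fingers: [-1]
  translation:
    - [0,0,0]
  dr:
    - [0,0,0]

```text
time: 19.82
eef_pos: [566.8, 215.7, 185.6]
eef_rot: [-0.135, 0.533, 0.834, 0.047]
wrist_force: [0.3, 0.1, -1.8]
opening: 0.645
grip_force: 30.0
```

```bash
python3 - <<'E'
from h import *
s=sense();print(s['q'],s['eef_pos'])
a=np.radians(124.3);u=np.array([np.cos(a),np.sin(a),0]);k=np.array([0,0,1]);c=.7071
go([480.5,263.5,190],(u-k)*c,(u+k)*c)
E
```

```text
[ 0.08070673  0.61499031 -0.59980268  1.81678838  0.06910347  0.8643016
 -0.05331554] [566.83956195 215.65290025 185.56649794]
shift cm [ 7.73 -5.77  2.14] dr [ 1.4 28.6 -9.7]
```

Call:
carry_out:
  fingers: [-1,-1,-1,-1,-1]
  translation:
    - [2.3,-1.7,0.6]
    - [4.6,-3.4,1.2]
    - [7.7,-5.8,2.1]
    - [7.7,-5.8,2.1]
    - [7.7,-5.8,2.1]
  dr:
    - [0.4,8.5,-3]
    - [0.8,17,-6]
    - [1.2,25,-8.5]
    - [1.4,28.6,-9.7]
    - [1.4,28.6,-9.7]

```text
time: 20.45
eef_pos: [481.6, 265.5, 189.1]
eef_rot: [-0.338, 0.431, 0.818, 0.178]
wrist_force: [0.5, -0.3, -2.1]
opening: 0.643
grip_force: 30.0
```

```bash
python3 - <<'E'
from h import *
s=sense();print(s['q'],s['eef_pos'],s['opening'])
v=snap('wrist','w4.png')
a=np.radians(124.3);u=np.array([np.cos(a),np.sin(a),0]);k=np.array([0,0,1]);c=.7071
go([480.5,263.5,190],(u-k)*c,(u+k)*c)
E
```

```text
[ 0.37176164  0.81349954 -0.92674548  1.90915267 -0.19830009  0.8414386
  0.32326719] [481.55528789 265.50211514 189.07964793] 0.6428790136006831
shift cm [-0.12 -0.23 -0.14] dr [-0.1  0.2  0.2]
```

View pics/w4.png

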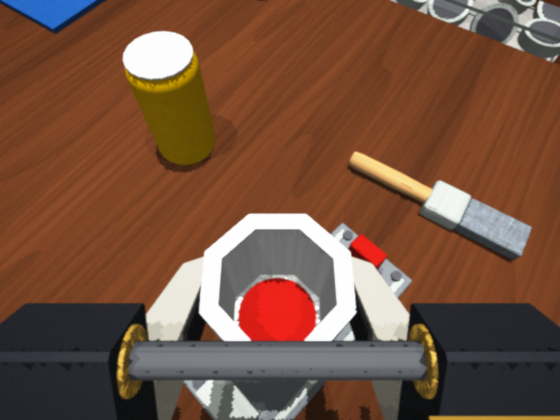

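The cup is held mouth-up with its red floor visible at (277,315). The lug top is at (368,249), and the oil can and brush are well clear. I'll check the fixture's position from the lug and from the saved top image.

```bash
python3 - <<'E'
from h import *
v=snap('wrist');im=v[0].astype(int)
r=(im[...,0]>130)&(im[...,1]<60)&(im[...,2]<60)
for c,st,m in blobs(r,60): print('red',c.round(1),st,ray(v,c,68.5)[0].round(1))
w=(im.min(2)>150)&(im.max(2)-im.min(2)<25)
ys,xs=np.nonzero(w[205:290,190:370]);print('rim rows',ys.min()+205,'cols',xs.min()+190,xs.max()+190)
print(ray(v,[(280,214),(200,285),(357,285)],222).round(1))
s=cv2.imread('pics/top0.png')[:,:,::-1];S=(s,)+snap('top')[1:]
g=s.astype(int)
for c,st,m in blobs((g.min(2)>235),60):
    if 140<c[0]<220 and 195<c[1]<235:
        cn=cv2.findContours(m.astype(np.uint8),0,1)[0][0];b=cv2.boxPoints(cv2.minAreaRect(cn));print(c,ray(S,b,44)[:,:2].round().tolist())
E
```

```text
red [368.1 250.5] [350 235  37  33 582] [511.2 361.4  68.5]
red [276.8 311.7] [ 239  279   77   62 3855] [476.2 274.   68.5]
rim rows 214 cols 190 369
[[473.8 280.2 222. ]
 [465.6 236.  222. ]
 [516.9 271.1 222. ]]
[182.33333333 202.52845528] [[539.0, 365.0], [544.0, 364.0], [511.0, 183.0], [505.0, 184.0]]
[168.23931624 211.1965812 ] [[481.0, 324.0], [524.0, 315.0], [519.0, 295.0], [476.0, 304.0]]
[208.25874126 218.91608392] [[459.0, 214.0], [503.0, 207.0], [498.0, 183.0], [454.0, 190.0]]
[177.74452555 227.44525547] [[469.0, 381.0], [475.0, 380.0], [442.0, 192.0], [435.0, 193.0]]
```

Call:
carry_out:
  fingers: [-1,-1,-1,-1,-1]
  translation:
    - [-2,0,2]
    - [-4.5,0,4.5]
    - [-7,0,7]
    - [-8.5,0,8.5]
    - [-9.1,0,9.1]
  dr:
    - [0,0,0]
    - [0,0,0]
    - [0,0,0]
    - [0,0,0]
    - [0,0,0]

```text
time: 21.22
eef_pos: [480.5, 267.0, 61.4]
eef_rot: [-0.338, 0.429, 0.818, 0.178]
wrist_force: [-0.9, 0.3, -2.6]
opening: 0.643
grip_force: 30.0
```

Call:
carry_out:
  fingers: [-1,-1,-1]
  translation:
    - [0,0,0]
    - [-0.1,0,0.1]
    - [-0.2,0,0.2]
  dr:
    - [0,0,0]
    - [0,0,0]
    - [0,0,0]

```text
time: 21.6
eef_pos: [481.0, 266.5, 59.7]
eef_rot: [-0.338, 0.43, 0.818, 0.179]
wrist_force: [-0.0, 0.5, -1.9]
opening: 0.646
grip_force: 30.0
```

Call:
carry_out:
  fingers: [-1,-1]
  translation:
    - [-0.1,0,0.1]
    - [-0.1,0,0.1]
  dr:
    - [0,0,0]
    - [0,0,0]

```text
time: 21.85
eef_pos: [480.6, 266.4, 57.6]
eef_rot: [-0.338, 0.43, 0.818, 0.179]
wrist_force: [0.4, 0.0, -1.5]
opening: 0.641
grip_force: 30.0
```

Call:
carry_out:
  fingers: [-1,-1]
  translation:
    - [-0.1,0,0.1]
    - [-0.15,0,0.15]
  dr:
    - [0,0,0]
    - [0,0,0]

```text
time: 22.1
eef_pos: [480.6, 266.5, 55.3]
eef_rot: [-0.338, 0.43, 0.818, 0.179]
wrist_force: [-0.5, -0.4, -2.8]
opening: 0.639
grip_force: 30.0
```

Call:
carry_out:
  fingers: [-1,-1]
  translation:
    - [-0.1,0,0.1]
    - [-0.1,0,0.1]
  dr:
    - [0,0,0]
    - [0,0,0]

```text
time: 22.35
eef_pos: [480.6, 266.6, 54.3]
eef_rot: [-0.339, 0.43, 0.818, 0.179]
wrist_force: [0.2, -1.8, 2.3]
opening: 0.644
grip_force: 30.0
```

Call:
carry_out:
  fingers: [-1,1,1,1,1]
  translation:
    - [-0.05,0,0.05]
    - [-0.05,0,0.05]
    - [-0.05,0,0.05]
    - [-0.05,0,0.05]
    - [-0.05,0,0.05]
  dr:
    - [0,0,0]
    - [0,0,0]
    - [0,0,0]
    - [0,0,0]
    - [0,0,0]

```text
time: 22.98
eef_pos: [480.6, 266.6, 53.3]
eef_rot: [-0.338, 0.43, 0.818, 0.179]
wrist_force: [-0.7, -0.8, 0.6]
opening: 0.991
grip_force: 0.0
```

Call:
carry_out:
  fingers: [1,1,1,1,1]
  translation:
    - [0,0,-3]
    - [0,0,-7]
    - [0,0,-11]
    - [0,0,-15]
    - [0,0,-15]
  dr:
    - [0,0,0]
    - [0,0,0]
    - [0,0,0]
    - [0,0,0]
    - [0,0,0]

```text
time: 23.6
eef_pos: [542.9, 177.6, 160.5]
eef_rot: [-0.336, 0.431, 0.818, 0.18]
wrist_force: [-0.0, 0.7, 0.1]
opening: 1.003
grip_force: 0.0
```

```bash
python3 - <<'E'
from h import *
s=sense();print(s['q'],s['eef_pos'])
v=snap('wrist','w5.png')
E
```

```text
[ 0.45853586  0.88297224 -0.86480252  1.79006149 -0.12790082  0.97588448
  0.41065541] [542.9061556  177.63670482 160.5437119 ]
```

View pics/w5.png

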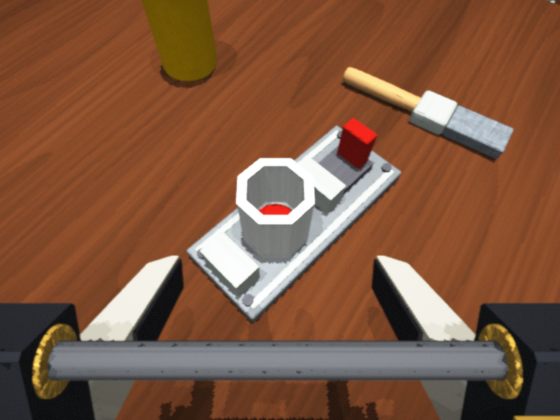

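The cup stands upright on the bed, mouth rim at (276,190), between the jaws with gaps on both sides. The lug is at (357,145). Next I'll push the lug from behind with closed fingers.

```bash
python3 - <<'E'
from h import *
go([516,393,160],[0,0,-1],[.186,.983,0])
from kin import *
s=sense();q,e=ik([516,393,48],frame([0,0,-1],[.186,.983,0]),np.array(s['q']));print(q.round(2),e)
E
```

```text
shift cm [13.54 10.05 13.49] dr [-17.6 -42.6  42.8]
[-0.7   0.72  0.02  1.85 -0.02  0.57 -0.85] 0.009923986877156213
```

Call:
carry_out:
  fingers: [-1,-1,-1,-1,-1]
  translation:
    - [2,1.5,1.8]
    - [4.1,3,3.8]
    - [6.2,4.6,6]
    - [8.2,6.1,8]
    - [10.2,7.5,10]
  dr:
    - [-2.6,-6.4,6.4]
    - [-5.3,-12.8,12.8]
    - [-8,-19.2,19.2]
    - [-10.6,-25.6,25.6]
    - [-13.2,-32,32]

```text
time: 24.28
eef_pos: [519.9, 336.1, 159.4]
eef_rot: [-0.095, 0.696, 0.71, 0.048]
wrist_force: [0.1, 0.6, -1.0]
opening: 0.513
grip_force: 0.0
```

Call:
carry_out:
  fingers: [-1]
  translation:
    - [0,0,0]
  dr:
    - [0,0,0]

```text
time: 24.4
eef_pos: [515.8, 343.6, 160.4]
eef_rot: [-0.098, 0.69, 0.715, 0.049]
wrist_force: [0.8, -0.6, 0.2]
opening: 0.404
grip_force: 0.0
```

```bash
python3 - <<'E'
from h import *
go([516,393,120],[0,0,-1],[.186,.983,0])
E
```

```text
shift cm [3.99 0.49 4.96] dr [ -5.  -11.5  12.7]
```

Call:
carry_out:
  fingers: [-1,-1,-1,-1,-1]
  translation:
    - [2,0.2,1]
    - [4,0.5,3]
    - [4,0.5,5]
    - [4,0.5,5]
    - [4,0.5,5]
  dr:
    - [-2.5,-5.8,6.4]
    - [-5,-11.5,12.7]
    - [-5,-11.5,12.7]
    - [-5,-11.5,12.7]
    - [-5,-11.5,12.7]

```text
time: 25.02
eef_pos: [523.9, 381.4, 118.8]
eef_rot: [0.0, 0.776, 0.631, -0.001]
wrist_force: [0.4, 0.2, 0.4]
opening: 0.006
grip_force: 0.0
```

```bash
python3 - <<'E'
from h import *
s=sense();print(s['eef_pos'],s['opening'])
v=snap('wrist');im=v[0].astype(int)
r=(im[...,0]>130)&(im[...,1]<60)&(im[...,2]<60)
for c,st,m in blobs(r,60): print('red',c.round(1),st,ray(v,c,68.5)[0].round(1))
go([516,393,46],[0,0,-1],[.186,.983,0])
E
```

```text
[523.85444725 381.39730167 118.76904102] 0.005935892909956786
red [245.3 262.4] [240 257  19  19 109] [501.  368.1  68.5]
shift cm [ 0.97 -1.04  7.33] dr [-0.   0.1 -1. ]
```

Call:
carry_out:
  fingers: [-1,-1,-1,-1,-1]
  translation:
    - [1,-1,0]
    - [1,-1,2]
    - [1,-1,5]
    - [1,-1,7.3]
    - [1,-1,7.3]
  dr:
    - [0,0,-1]
    - [0,0,-1]
    - [0,0,-1]
    - [0,0,-1]
    - [0,0,-1]

```text
time: 25.7
eef_pos: [514.3, 395.4, 45.2]
eef_rot: [0.0, 0.769, 0.639, -0.002]
wrist_force: [0.2, -0.2, 0.7]
opening: 0.005
grip_force: 0.0
```

Call:
carry_out:
  fingers: [-1,-1,-1,-1]
  translation:
    - [-0.5,0,0]
    - [-1,0,0]
    - [-1.5,0,0]
    - [-2,0,0]
  dr:
    - [0,0,0]
    - [0,0,0]
    - [0,0,0]
    - [0,0,0]

```text
time: 26.2
eef_pos: [512.0, 376.8, 47.0]
eef_rot: [0.0, 0.769, 0.639, 0.001]
wrist_force: [0.5, 3.7, 0.4]
opening: 0.003
grip_force: 1.9
```

Call:
carry_out:
  fingers: [-1,-1,-1,-1,-1]
  translation:
    - [-0.3,0,0]
    - [-0.6,0,0]
    - [-0.9,0,0]
    - [-1.2,0,0]
    - [-1.5,0,0]
  dr:
    - [0,0,0]
    - [0,0,0]
    - [0,0,0]
    - [0,0,0]
    - [0,0,0]

```text
time: 26.82
eef_pos: [509.0, 361.7, 46.3]
eef_rot: [0.0, 0.769, 0.639, -0.0]
wrist_force: [1.0, 5.2, 1.0]
opening: 0.005
grip_force: 2.7
```

Call:
carry_out:
  fingers: [-1,-1,-1,-1]
  translation:
    - [-0.2,0,0]
    - [-0.4,0,0]
    - [-0.6,0,0]
    - [-0.8,0,0]
  dr:
    - [0,0,0]
    - [0,0,0]
    - [0,0,0]
    - [0,0,0]

```text
time: 27.32
eef_pos: [507.6, 354.0, 46.3]
eef_rot: [0.0, 0.769, 0.639, 0.0]
wrist_force: [1.9, 4.8, 1.9]
opening: 0.005
grip_force: 2.7
```

Call:
carry_out:
  fingers: [-1,-1]
  translation:
    - [-0.1,0,0]
    - [-0.2,0,0]
  dr:
    - [0,0,0]
    - [0,0,0]

```text
time: 27.58
eef_pos: [507.2, 352.1, 46.3]
eef_rot: [0.0, 0.769, 0.639, 0.0]
wrist_force: [2.3, 5.4, 2.2]
opening: 0.007
grip_force: 2.7
```

Call:
carry_out:
  fingers: [-1,-1]
  translation:
    - [-0.1,0,0]
    - [-0.2,0,0]
  dr:
    - [0,0,0]
    - [0,0,0]

```text
time: 27.82
eef_pos: [506.9, 350.0, 46.3]
eef_rot: [0.0, 0.769, 0.639, 0.0]
wrist_force: [2.5, 4.8, 1.9]
opening: 0.009
grip_force: 2.7
```

Call:
carry_out:
  fingers: [-1,-1]
  translation:
    - [-0.1,0,0]
    - [-0.1,0,0]
  dr:
    - [0,0,0]
    - [0,0,0]

```text
time: 28.08
eef_pos: [506.8, 349.8, 46.3]
eef_rot: [0.0, 0.769, 0.639, 0.0]
wrist_force: [1.9, 6.3, 1.2]
opening: 0.007
grip_force: 3.5
```

Call:
carry_out:
  fingers: [-1,-1]
  translation:
    - [-0.1,0,0]
    - [-0.1,0,0]
  dr:
    - [0,0,0]
    - [0,0,0]

```text
time: 28.32
eef_pos: [506.8, 349.7, 46.4]
eef_rot: [-0.0, 0.769, 0.639, 0.001]
wrist_force: [3.1, 9.0, -1.1]
opening: 0.004
grip_force: 4.7
```

Call:
carry_out:
  fingers: [-1,-1,-1]
  translation:
    - [-0.1,0,0]
    - [-0.2,0,0]
    - [-0.3,0,0]
  dr:
    - [0,0,0]
    - [0,0,0]
    - [0,0,0]

```text
time: 28.7
eef_pos: [506.8, 349.7, 46.4]
eef_rot: [-0.001, 0.769, 0.64, 0.003]
wrist_force: [4.9, 16.9, -7.2]
opening: 0.003
grip_force: 9.1
```

Call:
carry_out:
  fingers: [-1,-1,-1,-1,-1]
  translation:
    - [1.5,0,0]
    - [4,0,0]
    - [5,0,-5]
    - [7,0,-10]
    - [10,0,-15]
  dr:
    - [0,0,0]
    - [0,0,0]
    - [0,0,0]
    - [0,0,0]
    - [0,0,0]

```text
time: 29.32
eef_pos: [523.7, 441.2, 196.8]
eef_rot: [0.001, 0.77, 0.638, -0.003]
wrist_force: [1.4, 1.0, -0.1]
opening: 0.003
grip_force: 0.0
```

Call:
carry_out:
  fingers: [-1,-1,-1,-1,-1]
  translation:
    - [0,5,0]
    - [0,10,0]
    - [0,15,0]
    - [0,20,0]
    - [0,20,0]
  dr:
    - [0,0,0]
    - [0,0,0]
    - [0,0,0]
    - [0,0,0]
    - [0,0,0]

```text
time: 29.95
eef_pos: [723.9, 401.4, 193.7]
eef_rot: [0.002, 0.771, 0.637, -0.003]
wrist_force: [0.7, -0.4, 0.0]
opening: 0.008
grip_force: 0.0
```

```bash
python3 - <<'E'
from h import *
print(sense()['eef_pos'],sense()['wrist_force'])
v=snap('top');cv2.imwrite('pics/t6.png',cv2.resize(v[0][140:300,90:310,::-1],None,fx=3,fy=3))
E
```

```text
[723.90343241 401.43342167 193.70954948] [ 0.702065   -0.38389605  0.02571019]
```

View pics/t6.png

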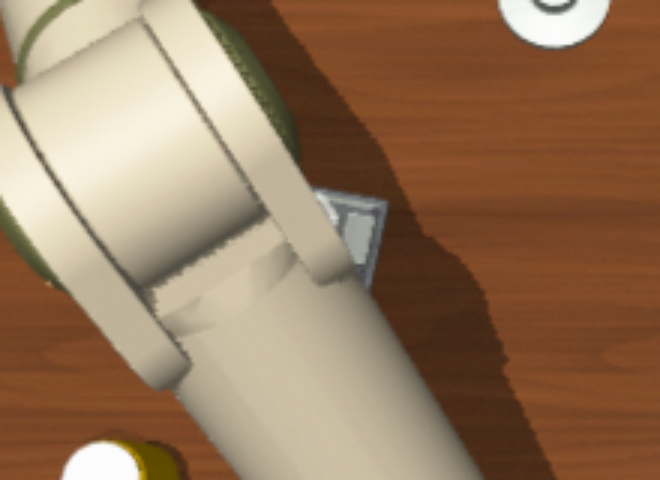

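The arm hides the fixture from above, so I'll use the scene camera.

```bash
python3 - <<'E'
from h import *
v=snap('scene');cv2.imwrite('pics/s7.png',cv2.resize(v[0][120:220,250:390,::-1],None,fx=5,fy=5,interpolation=2))
E
```

```text
(no output)
```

View pics/s7.png

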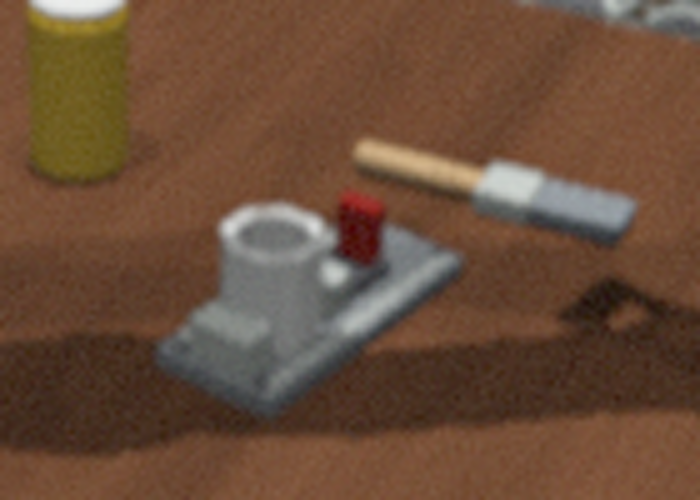

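The cup stands upright between both jaws, with the lug moved up behind it. I'll check the jaw travel numerically from the lug.

```bash
python3 - <<'E'
from h import *
v=snap('scene');a=np.array([.186,.983])
for im in (cv2.imread('pics/scene0.png')[:,:,::-1].astype(int),v[0].astype(int)):
    r=(im[...,0]>100)&(im[...,1]<55)&(im[...,2]<55)
    for c,st,m in blobs(r,15):
        if 290<c[0]<350 and 140<c[1]<190:
            p=ray(v,c,56.5)[0];print(c.round(2),st,p.round(1),'fixture x',((p[:2]-[485.9,240.6])@a).round(1))
E
```

```text
[326.82 157.15] [322 154  11   6  33] [504.8 373.6  56.5] fixture x 134.2
[321.58 160.67] [318 159   9   4  24] [499.1 344.5  56.5] fixture x 104.6
```

```bash
python3 - <<'E'
from h import *
v=snap('scene');a=np.array([.186,.983])
for im in (cv2.imread('pics/scene0.png')[:,:,::-1].astype(int),v[0].astype(int)):
    r=(im[...,0]>3*im[...,1])&(im[...,0]>50)
    for c,st,m in blobs(r,40):
        if 290<c[0]<350 and 140<c[1]<190:
            b=(st[0]+st[2]/2,st[1])   # top centre
            p=ray(v,[c,b],60);print(c.round(2),st,'fixture x',((p[:,:2]-[485.9,240.6])@a).round(1))
    # jaw gap from saved top
E
```

```text
[326.91 161.01] [323 155   9  13  77] fixture x [109.  142.2]
[321.48 164.58] [318 159   8  13  64] fixture x [ 79.5 109.2]
```

```bash
python3 -c "
from cell import *
print(sign_off())"
```

```text
the job is handed in; nothing more can be done
None
```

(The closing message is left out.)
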